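# Slide the cover plate over the rack's edge and lay it on the palettes

## Task

Cover the pile of palettes in the dental workshop: slide the longer of the two plain ceramic plates along its lane until its front end sticks out over the rack's front edge, take it there by its two long sides, and lay it flat on top of the pile of narrow palettes, centred and lined up lengthwise with them. Leave the shorter plate in its lane and do not push the pile away.

Things in the scene. Friction and masses are not known exactly. Their poses are not given: they have to be found in the camera images.
- cover_center (a point): Centre (half-way up) of the longer plain white ceramic plate: 120 long (x) by 56 wide (y) by 8 mm thick (z), about 130 g. Lies flat in either lane of the rack, front end 5 to 30 mm behind the front edge; the rails are flush with its top, so its sides are out of reach until it sticks out. More than 60 mm out it tips off; 40 to 50 is good.
- short_plate_center (a point): Centre (half-way up) of the shorter plain white ceramic plate in the other lane: 80 mm long (x), 56 mm wide (y), 8 mm thick. Stays where it is.
- rack: Fixed grey rack, 200 mm deep (x) by 156 mm wide (y); origin under its centre, on the bench. x runs along the lanes; front edge at x = -100 mm, nearest the robot, free bench before it. Deck 50 mm above the bench; lanes 60 mm wide centred at y = +36 and -36 mm, open at both ends, empty behind the plates; steel rails between them 12 mm wide, tops 58 mm above the bench.
- palette_center (a point): Centre (half-way up) of the upper of two equal loose white palettes piled on the bench, each 110 long (x) by 44 wide (y) by 10 mm thick; flat, with a row of three round grey spots on top. Pile top 20 mm above the bench. The cover plate is 6 mm wider on each side, so fingertips holding it pass beside the pile.
Things that resemble listed ones, but are neither listed nor needed, are in the scene too. What is shaped like the part that bears cover_center but pink or purple is not meant. Leave any pink or red look-alike of the part that bears palette_center alone.

How it is judged:
On the way:
1. the longer plate, still lying on the rack, sticks out at least 15 mm over the front edge (x of cover_center in the frame of rack between -0.105 and -0.055 m and z of cover_center in the frame of rack between 0.05 and 0.058 m and angle between cover_center's own z axis and vertical below 0.1 rad), for 0.1 s.
At the end, for the whole second after the job is handed in: The longer plate lies flat (3 degrees), at rest, on the upper palette, centres within 15 mm and lengths within 10 degrees; the upper palette is on the pile within 30 mm of its start, the shorter plate within 20 mm of its start (horizontal distance between cover_center and palette_center below 0.015 m and z of cover_center in the frame of palette_center between 0.006 and 0.012 m and angle between the x axis of cover_center and the x axis of palette_center, either way round below 0.175 rad and angle between cover_center's own z axis and vertical below 0.06 rad and height (world z) of palette_center above 0.012 m and distance of palette_center from where it was at the start of the episode below 0.03 m and distance of short_plate_center from where it was at the start of the episode below 0.02 m and linear speed of cover below 0.02 m/s); the robot touches nothing.
It fails at once if the shorter plate is moved more than 20 mm (distance of short_plate_center from where it was at the start of the episode above 0.02 m).
It fails at once if the upper palette is moved more than 30 mm (distance of palette_center from where it was at the start of the episode above 0.03 m).
It also fails if it takes over 53 s, if anything falls off the work surface, if the arm or the gripper's body presses on something with over 40 N, if the wrist force passes 120 N, or if a joint passes its speed limit or range.

## Robot

A 6-joint arm with a two-finger parallel gripper is mounted at the origin on the work surface. World frame = base frame: x ahead of the robot, y to its left, z up, the work surface at z = 0. Lengths are in m, angles in rad, forces in N, time in s.
With the tool pointing down it reaches from about 0.35 to 0.975 m from the base axis. Payload 4.9 kg.
Tool frame: the origin (TCP) lies on the centre line of the jaws, within the pads' length; the fingertips stand 8 mm ahead of it and the grasp point (between the pads) lies 11 mm behind it; z points along the fingers, y is the direction in which the jaws open and shut (so a half turn about z gives the same grasp; the last joint's range is limited). The gripper opens to 85 mm and grips with 20 to 120 N. Pads are 22 mm wide; open, the fingers measure 114 mm over their backs; the gripper's body (76 mm by 85 mm) begins 54 mm behind the grasp point. The pads swing forward as they close: fully open they stand 13 mm farther back than shut.
Start: joints at [1.151, 0.053, 1.613, -0, 1.476, -0.119], TCP at [0.185, 0.597, 0.239] pointing down, gripper open.
Joint ranges: [-3.01, 3.01], [-1.01, 2.22], [0.06, 2.58], [-1.02, 4.17], [0.09, 2.62], [-3.14, 3.14]. Speed limits (rad/s): [2.57, 2.57, 3.14, 3.14, 3.14, 3.14].

## Interface

Orientations are given as a unit quaternion [w, x, y, z].
In Python, from plant import manip gives the robot as it stands.
- The arm moves only by the tool step_arm, never from a script. Its argument "deltas" is a list of rows, each a list of 7 numbers: the shift along the tool's x, y, z in m, then the turn, a rotation vector about the tool's x, y, z in rad, then the gripper command: -1 is fully open, 1 is shut, values between are in proportion. In form: [[dx, dy, dz, ax, ay, az, hand], ...]. A call has 1 to 20 rows; each row is the pose to reach, as a shift and turn from the pose commanded when the call began, along the tool's axes at that moment; what a row does not reach only later rows make up. A row lasts 1/10 s, in which the tool goes at most 50 mm and 8.59 degrees, less where a joint would pass 70% of its speed; a pose out of reach is approached as far as the arm can. A call with a gripper value outside its range is refused whole. The fingers move at their own pace and stop on an object; the grip force is fixed at half the most. Time passes only in rows, so rows that repeat a pose let the fingers close. It gives the time, the measured TCP pose, the force and the opening at its end, in the units of the state.
- manip.state(): the state, without advancing time (a new reading comes with each control period).
- manip.grab_frame(name): name is "scene" or "top"; returns the picture (420x560x3 uint8, red, green, blue); there is no depth.
- manip.get_calibration(name): a dict with "fov_y" (degrees; the focal length in pixels is half the picture's height over the tangent of half this angle, whatever the lens; pixels are square), "cx", "cy" (the principal point, pixels), "dist_coeffs" ([k1, k2, p1, p2, k3] as OpenCV has them; the pictures are not rectified), "R" (3x3) and "t" (3): a world point X has camera coordinates R X + t. Camera axes: x right, y down, z forward; pixel columns grow to the right and rows downward; lengths in m; the calibration is good to about 2 mm. A picture is of the moment at which its call begins. get_calibration takes no time and is no camera call.
- manip.job_done(): hands the job in, once; it reports no verdict.
The state is a dict: "time": time; "joint_pos": joint angles; "joint_vel": joint speeds; "joint_efforts": joint torques, N m; "tool_pos": TCP position; "tool_rot": TCP orientation; "contact_force": force on the tool from outside, world axes, zero at the start; "ft_torque": the same for the moment, N m; "gripper_width": opening from 0.0 (shut) to 1.0 (fully open).
Only numpy, scipy, OpenCV 4.12 (cv2) and the standard library are available. Lean on these libraries where they do the work, as an engineer would, in place of code of your own. Each camera call takes 0.05 s, during which the arm holds its last target.

## Working session

There is one attempt and no reset: what is moved stays moved. The work goes in short steps, Python scripts to look and compute and a tool call to move; the robot and the scene stay as the last step left them, time stands still between calls to the robot, and variables do not carry over. Pictures are saved under pics/ and viewed, and the job is handed in when it is done.

Besides the shell and the picture viewer there is one more tool, called after "Emit:" by a JSON object that holds its "op" and its "data", one argument or row to a line. step_arm: Moves the arm, as the interface text tells. Its arguments: {"type":"object","properties":{"deltas":{"type":"array"}},"required":["deltas"]}

```bash
ls; mkdir -p pics; python3 - <<'E'
from plant import manip
import cv2
print(manip.state())
for n in ("scene","top"):
    im=manip.grab_frame(n); cv2.imwrite(f"pics/{n}0.png",im[:,:,::-1]); c=manip.get_calibration(n); print(n,c)
E
```

```text
pics
{'time': 0.0, 'joint_pos': array([ 1.15105369e+00,  5.33341309e-02,  1.61431010e+00,  5.87750127e-06,
        1.47595508e+00, -1.19007814e-01]), 'joint_vel': array([ 3.55419698e-04,  2.80254618e-05,  1.31962114e-03, -9.00650688e-04,
       -2.97774468e-04,  2.09987873e-04]), 'joint_efforts': array([ 1.11665024e-03, -3.93677258e+01, -3.70179069e+01, -7.78687195e-05,
        6.96096671e-03, -2.32133289e-05]), 'tool_pos': array([0.18489482, 0.59639564, 0.23806745]), 'tool_rot': array([-2.69835600e-04,  1.49801612e-01,  9.88715566e-01, -9.66370122e-04]), 'contact_force': array([-0.11153365, -0.55869189, -0.22976994]), 'ft_torque': array([ 0.02727091,  0.01413556, -0.02394224]), 'gripper_width': 0.9976259118312969}
scene {'fov_y': 56.539038421087206, 'cx': 282.7073756085716, 'cy': 207.9413505616612, 'dist_coeffs': array([-0.00471803,  0.        ,  0.        ,  0.        ,  0.        ]), 'R': array([[-0.8642134 ,  0.50285107,  0.01661317],
       [ 0.3781336 ,  0.67094377, -0.6378475 ],
       [-0.3318888 , -0.54495436, -0.76998349]]), 't': array([ 0.44638445, -0.15149396,  1.01771197])}
top {'fov_y': 54.215693568468495, 'cx': 282.30553218810775, 'cy': 210.06301900134093, 'dist_coeffs': array([-0.12659393,  0.        ,  0.        ,  0.        ,  0.        ]), 'R': array([[-0.02247316, -0.99955129, -0.01980334],
       [-0.99820204,  0.02353498, -0.05512529],
       [ 0.05556663,  0.01852889, -0.99828304]]), 't': array([1.77047622e-04, 5.21659563e-01, 8.72274571e-01])}
```

View pics/scene0.png

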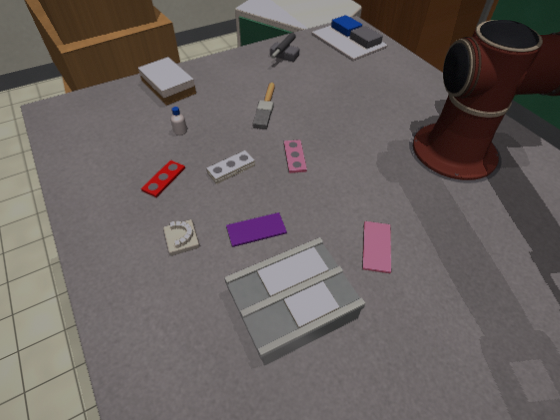

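View pics/top0.png

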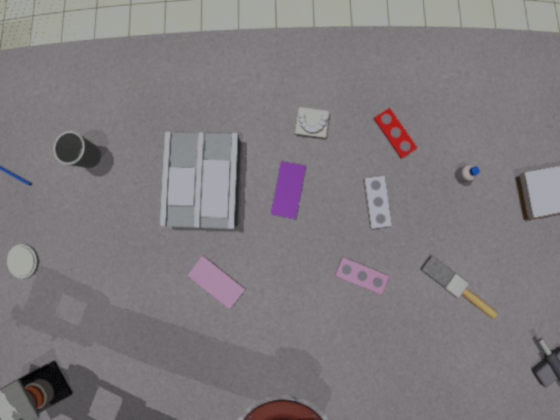

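The scene view shows the grey rack at (293,297), with a long white plate at (293,270) and a short one at (312,303). The white palette pile is at (231,165). In the top view the long plate is at (215,188), the short one at (181,187) and the white pile at (378,202). The purple (289,190) and pink (216,282) plates and the pink (362,275) and red (395,133) palettes are decoys. Next I'll enlarge and measure.

```bash
cat > h.py <<'E'
import cv2, numpy as np
from plant import manip
def cal(n):
    c=manip.get_calibration(n); f=210/np.tan(np.radians(c['fov_y']/2))
    K=np.array([[f,0,c['cx']],[0,f,c['cy']],[0,0,1.]]); return K,np.array(c['dist_coeffs']),np.array(c['R']),np.array(c['t'])
def rays(n,p):
    K,d,R,t=cal(n); u=cv2.undistortPoints(np.float64(p).reshape(-1,1,2),K,d).reshape(-1,2)
    return -R.T@t, np.c_[u,np.ones(len(u))]@R
def plane(n,p,z):
    o,r=rays(n,p); return o+r*((z-o[2])/r[:,2])[:,None]
def tri(p1,p2):  # scene, top
    out=[]
    o1,a=rays("scene",p1); o2,b=rays("top",p2)
    for r,s in zip(a,b):
        A=np.c_[r,-s]; k=np.linalg.lstsq(A,o2-o1,rcond=None)[0]
        P,Q=o1+k[0]*r,o2+k[1]*s; out.append(np.r_[(P+Q)/2,np.linalg.norm(P-Q)])
    return np.array(out)
def proj(n,X):
    K,d,R,t=cal(n); return cv2.projectPoints(np.float64(X).reshape(-1,1,3),cv2.Rodrigues(R)[0],t.reshape(3,1),K,d)[0].reshape(-1,2)
E
python3 - <<'E'
import cv2,numpy as np
from h import *
a=cv2.imread("pics/scene0.png");b=cv2.imread("pics/top0.png")
W=np.zeros((600,800,3),np.uint8)
def put(im,x0,y0,w,h,X,Y): W[Y:Y+300,X:X+400]=cv2.resize(im[y0:y0+h,x0:x0+w],(400,300),interpolation=cv2.INTER_CUBIC)
put(b,140,120,140,105,0,0); put(b,330,160,100,75,400,0); put(a,215,230,160,120,0,300); put(a,190,130,80,60,400,300)
cv2.imwrite("pics/crop0.png",W)
for n,im in (("scene",a),("top",b)):
    hsv=cv2.cvtColor(im,cv2.COLOR_BGR2HSV)
    for nm,pts in (("scene",[(293,270),(312,303),(231,172),(260,225)]),("top",[(215,188),(181,187),(378,194),(290,190)])):
        if nm==n:
            for p in pts: print(n,p,im[p[1],p[0]],hsv[p[1],p[0]])
E
```

```text
scene (293, 270) [170 163 165] [129  11 170]
scene (312, 303) [169 162 164] [129  11 169]
scene (231, 172) [82 90 97] [16 39 97]
scene (260, 225) [123  38  96] [141 176 123]
top (215, 188) [174 167 165] [113  13 174]
top (181, 187) [174 167 166] [116  12 174]
top (378, 194) [175 167 166] [117  13 175]
top (290, 190) [156  66 129] [141 147 156]
```

View pics/crop0.png

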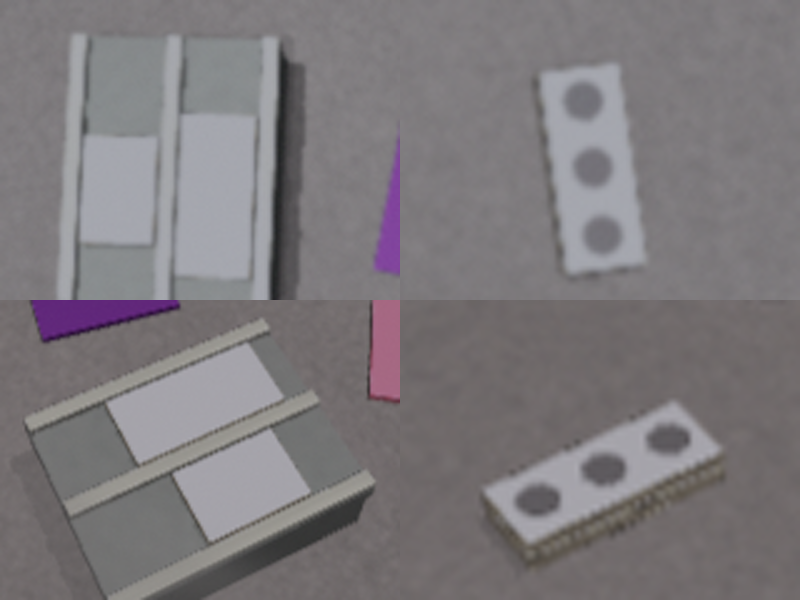

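The crops confirm the longer white plate (2.2:1, in the lane nearer the palettes), the shorter plate beside it, and the white palette pile with three grey spots. Next come the corners in both views.

```bash
cat >> h.py <<'E'
def blob(im,seed,lo=140,k=5):
    # im BGR; white blob around seed, holes filled
    i=cv2.GaussianBlur(im,(3,3),0).astype(int); m=((i.min(2)>lo)&(i[:,:,0]-i[:,:,1]>=k)).astype(np.uint8)*255
    cs,_=cv2.findContours(m,cv2.RETR_EXTERNAL,cv2.CHAIN_APPROX_NONE)
    cs=[c for c in cs if cv2.pointPolygonTest(c,seed,False)>=0 ]
    c=max(cs,key=cv2.contourArea); return c
def corners(c):
    # fit lines to the four sides of the contour, intersect
    box=cv2.boxPoints(cv2.minAreaRect(c)); h=cv2.convexHull(c)
    q=None
    for e in np.linspace(.01,.12,40):
        a=cv2.approxPolyDP(h,e*cv2.arcLength(h,True),True)
        if len(a)==4: q=a.reshape(4,2).astype(float);break
    P=c.reshape(-1,2).astype(float); L=[]
    for i in range(4):
        a,b=q[i],q[(i+1)%4]; d=(b-a); l=np.linalg.norm(d); d/=l; v=P-a
        s=v@d; n=abs(v[:,0]*d[1]-v[:,1]*d[0]); g=P[(s>.12*l)&(s<.88*l)&(n<3)]
        x=cv2.fitLine(g.astype(np.float32),cv2.DIST_HUBER,0,.01,.01).ravel(); L.append(np.cross([x[2],x[3],1],[x[2]+x[0],x[3]+x[1],1]))
    out=[]
    for i in range(4):
        x=np.cross(L[i-1],L[i]); out.append(x[:2]/x[2])
    return np.array(out)
def order(n,q,z):  # order corners by world position: (front/near x, +y),(front,-y),(back,-y),(back,+y)
    w=plane(n,q,z); c=w.mean(0)
    s=np.argsort(w[:,0]); f=s[:2];b=s[2:]
    f=f[np.argsort(-w[f,1])]; b=b[np.argsort(w[b,1])]
    return q[np.r_[f,b]]
def rect(w):
    f=(w[0]+w[1])/2;b=(w[2]+w[3])/2;d=b-f
    return w.mean(0),np.degrees(np.arctan2(d[1],d[0])),np.linalg.norm(d[:2]),np.linalg.norm((w[0]+w[3]-w[1]-w[2])[:2]/2)
E
python3 - <<'E'
import cv2,numpy as np
from h import *
np.set_printoptions(precision=4,suppress=True)
a=cv2.imread("pics/scene0.png");b=cv2.imread("pics/top0.png")
for nm,s1,s2,z in (("long",(293,270),(215,188),.058),("short",(312,303),(181,187),.058),("pal",(224,166),(375,194),.02)):
    try:
        c1=blob(a,s1,125,3); c2=blob(b,s2)
        q1=order("scene",corners(c1),z); q2=order("top",corners(c2),z)
        print(nm,q1.round(1).tolist(),q2.round(1).tolist(),cv2.contourArea(c1),cv2.contourArea(c2))
        T=tri(q1,q2); print(T, *rect(T[:,:3]))
        print(" scene",*rect(plane("scene",q1,z)));print(" top",*rect(plane("top",q2,z)))
    except Exception as e: print(nm,repr(e))
E
```

```text
long [[327.8, 268.2], [313.6, 246.8], [258.0, 270.4], [270.0, 293.9]] [[167.9, 199.9], [232.8, 227.5], [228.7, 157.4], [169.3, 171.8]] 1594.5 2646.0
[[0.5437 0.197  0.1416 0.0125]
 [0.4911 0.091  0.0267 0.0124]
 [0.629  0.0975 0.0605 0.0047]
 [0.6204 0.191  0.1199 0.0566]] [0.571  0.1441 0.0872] 0.13702928826421623 0.1073211512758019 0.10221437748778016
 scene [0.57  0.127 0.058] -3.387739898214509 0.11706766634690297 0.05246632162701168
 top [0.567  0.1589 0.058 ] 0.9163028801069721 0.10266231271534107 0.1321957455955873
short [[338.0, 305.4], [322.9, 281.3], [284.6, 298.8], [299.0, 325.5]] [[167.9, 199.9], [232.8, 227.5], [228.7, 157.4], [169.3, 171.8]] 1258.5 2646.0
[[ 0.5434  0.2264  0.0625  0.0054]
 [ 0.4838  0.1131 -0.0849  0.0097]
 [ 0.6194  0.1246 -0.0039  0.0607]
 [ 0.6103  0.223   0.0488  0.0089]] [0.5642 0.1718 0.0056] 2.3061382666941808 0.10128333041928189 0.10886089065377352
 scene [0.5762 0.1988 0.058 ] -2.68461555345045 0.07704998152436757 0.05256881797096754
 top [0.567  0.1589 0.058 ] 0.9163028801069721 0.10266231271534107 0.1321957455955873
pal [[252.7, 159.4], [245.1, 149.8], [207.6, 167.1], [214.6, 177.4]] [[371.6, 226.7], [390.6, 224.6], [383.8, 176.1], [366.1, 178.4]] 509.0 907.0
[[ 0.4819 -0.2036  0.0197  0.0023]
 [ 0.484  -0.244   0.0202  0.0009]
 [ 0.5894 -0.2333  0.0198  0.0006]
 [ 0.5868 -0.1957  0.0166  0.0021]] [ 0.5355 -0.2192  0.0191] 5.065661871745646 0.10557837208403155 0.03907942883542003
 scene [ 0.5361 -0.2185  0.02  ] 5.944086342794759 0.10628187764937344 0.039786073949472124
 top [ 0.5351 -0.2188  0.02  ] 5.273179084014987 0.10534009877831614 0.0403029902172518
```

```bash
python3 - <<'E'
import cv2,numpy as np
from h import *
np.set_printoptions(precision=4,suppress=True)
a=cv2.imread("pics/scene0.png");b=cv2.imread("pics/top0.png")
print(b[188,160:242].tolist())
print(b[150,175:240:3].tolist())
for lo,k in ((150,6),(158,5),(160,6)):
  for nm,s1,s2,z in (("long",(293,270),(215,188),.058),("short",(312,303),(181,187),.058)):
    try:
        c1=blob(a,s1,125,3); c2=blob(b,s2,lo,k)
        q1=order("scene",corners(c1),z); q2=order("top",corners(c2),z)
        print(lo,k,nm,q2.round(1).tolist(),cv2.contourArea(c2))
        T=tri(q1,q2); print(T, *rect(T[:,:3]))
        print(" top",*rect(plane("top",q2,z)))
    except Exception as e: print(nm,repr(e))
E
```

```text
[[123, 120, 124], [132, 130, 130], [158, 155, 154], [168, 164, 163], [168, 166, 165], [170, 166, 165], [158, 155, 153], [122, 119, 117], [144, 138, 136], [169, 162, 160], [174, 166, 164], [174, 167, 164], [175, 167, 166], [173, 166, 164], [174, 166, 164], [174, 166, 165], [174, 167, 165], [174, 167, 165], [173, 166, 164], [175, 167, 166], [174, 166, 164], [174, 167, 166], [174, 166, 164], [174, 167, 165], [173, 166, 165], [175, 167, 165], [175, 167, 165], [174, 166, 164], [174, 167, 166], [174, 167, 165], [173, 166, 164], [174, 166, 165], [173, 166, 165], [166, 159, 157], [142, 137, 135], [145, 141, 139], [164, 160, 158], [170, 165, 163], [170, 166, 164], [168, 164, 163], [152, 149, 148], [131, 128, 127], [155, 148, 147], [171, 164, 162], [174, 166, 165], [174, 167, 165], [174, 167, 165], [175, 167, 165], [175, 167, 166], [174, 166, 164], [173, 166, 163], [174, 166, 165], [174, 167, 165], [174, 167, 165], [174, 167, 165], [174, 167, 165], [174, 167, 165], [174, 167, 165], [174, 167, 165], [174, 167, 165], [174, 167, 165], [175, 167, 165], [175, 167, 165], [174, 166, 165], [174, 167, 
[... 2220 characters left out ...]
0], [205.4, 161.0]] 1205.0
[[0.513  0.1546 0.055  0.003 ]
 [0.5105 0.1047 0.059  0.0001]
 [0.6253 0.0985 0.0583 0.003 ]
 [0.6277 0.1467 0.0504 0.0019]] [0.5691 0.1262 0.0557] -3.5139937780952515 0.11499149623756413 0.04910961214775617
 top [0.5686 0.1257 0.058 ] -3.2912631477310574 0.11270772346902508 0.04732119981316736
160 6 short [[168.9, 203.0], [192.0, 203.0], [192.0, 169.0], [170.6, 169.0]] 750.5
[[0.5391 0.2252 0.0555 0.0015]
 [0.5374 0.1749 0.0594 0.0018]
 [0.6113 0.1725 0.0598 0.005 ]
 [0.6133 0.2217 0.05   0.0025]] [0.5753 0.1986 0.0562] -2.305536966249003 0.07416199065331901 0.04977126731723765
 top [0.5746 0.1983 0.058 ] -1.7768227072576794 0.07145918127710162 0.04752699633233087
```

```bash
python3 - <<'E'
import cv2,numpy as np
from h import *
a=cv2.imread("pics/scene0.png");b=cv2.imread("pics/top0.png")
W=np.zeros((600,800,3),np.uint8)
W[:,:400]=cv2.resize(a[235:310,315:365],(400,600),interpolation=cv2.INTER_NEAREST)
W[:,400:]=cv2.resize(b[190:235,155:245],(400,200),interpolation=cv2.INTER_NEAREST).repeat(3,0)[:600] if 0 else 0
W[0:400,400:]=cv2.resize(b[190:235,155:245],(400,400),interpolation=cv2.INTER_NEAREST)
cv2.imwrite("pics/crop1.png",W)
E
```

```text
(no output)
```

View pics/crop1.png

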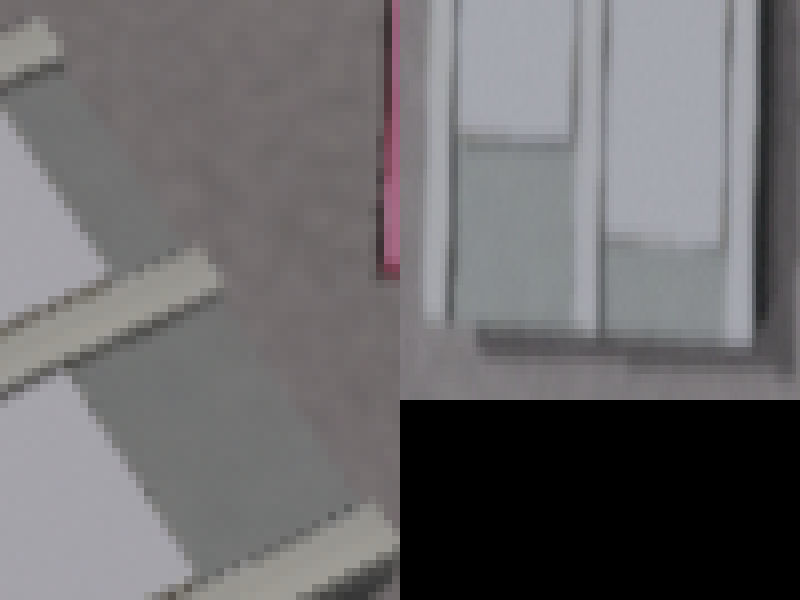

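```bash
python3 - <<'E'
from h import *
np.set_printoptions(precision=4,suppress=True)
s=np.array([[365,302.5],[361.9,297.5],[342.8,269.8],[340,265.6],[322.9,240.6],[320.6,237.3]])-.5
t=np.array([[160.4,226],[166.3,226.2],[194.1,227.6],[200,227.8],[227.9,229],[234.2,229.3]])-.5
print(tri(s,t)); A=plane("scene",s,.058);B=plane("top",t,.058);print(A);print(B)
M=(A+B)/2; d=M[0]-M[5]; print(np.degrees(np.arctan2(-d[0],d[1])),np.linalg.norm(d), M.mean(0))
E
```

```text
[[0.4937 0.2438 0.0552 0.002 ]
 [0.4924 0.2323 0.0531 0.0002]
 [0.4891 0.1717 0.0558 0.0024]
 [0.4879 0.1603 0.0533 0.0009]
 [0.4851 0.1004 0.0578 0.0033]
 [0.4834 0.0886 0.0532 0.0011]]
[[0.4959 0.2441 0.058 ]
 [0.4947 0.2338 0.058 ]
 [0.4911 0.1719 0.058 ]
 [0.4904 0.1621 0.058 ]
 [0.4866 0.0997 0.058 ]
 [0.4861 0.0909 0.058 ]]
[[0.4929 0.2436 0.058 ]
 [0.4922 0.2309 0.058 ]
 [0.4881 0.1719 0.058 ]
 [0.4874 0.1595 0.058 ]
 [0.4837 0.1013 0.058 ]
 [0.4828 0.0883 0.058 ]]
-3.6728616537964656 0.15452941690981759 [0.4893 0.1665 0.058 ]
```

Rack yaw is about -3.5° and its front edge in the long plate's lane is at x≈0.4865. The long plate's front sits about 22 mm behind that edge. The plan is to push it from behind with shut fingers, about 67 mm. First I need the move to above the empty lane behind it.

```bash
cat >> h.py <<'E'
from scipy.spatial.transform import Rotation as Ro
def go(x,y,z,jaw):
    s=manip.state(); q=s['tool_rot']; R=Ro.from_quat([q[1],q[2],q[3],q[0]]).as_matrix(); p=np.array(s['tool_pos'])
    a=np.radians(jaw); ty=np.array([np.cos(a),np.sin(a),0]); tz=np.array([0,0,-1.]); T=np.c_[np.cross(ty,tz),ty,tz]
    D=R.T@T; print("t",round(s['time'],2),"tcp",p.round(4),"jawdeg",np.degrees(np.arctan2(R[1,1],R[0,1])).round(2),"F",np.round(s['contact_force'],1),"w",round(s['gripper_width'],3))
    print(" d",(R.T@(np.array([x,y,z])-p)).round(4)," rv",Ro.from_matrix(D).as_rotvec().round(4))
E
python3 - <<'E'
from h import *
go(.652,.1215,.2,86.5)
E
```

```text
t 0.1 tcp [0.1849 0.5964 0.2382] jawdeg 72.76 F [ 0.7  0.6 -0.5] w 0.999
 d [-0.5868 -0.3151  0.0386]  rv [-0.0018 -0.0005 -0.2397]
```

Emit:
{"op": "step_arm", "data": {
  "deltas": [
    [-0.03,-0.015,0,0,0,-0.02,1],
    [-0.07,-0.038,0,0,0,-0.04,1],
    [-0.11,-0.06,0,0,0,-0.06,1],
    [-0.15,-0.08,0,0,0,-0.08,1],
    [-0.19,-0.1,0,0,0,-0.1,1],
    [-0.23,-0.122,0,0,0,-0.12,1],
    [-0.27,-0.144,0,0,0,-0.14,1],
    [-0.31,-0.166,0,0,0,-0.16,1],
    [-0.35,-0.188,0,0,0,-0.18,1],
    [-0.39,-0.21,0,0,0,-0.2,1],
    [-0.43,-0.23,0,0,0,-0.22,1],
    [-0.47,-0.252,0.01,0,0,-0.24,1],
    [-0.51,-0.273,0.02,0,0,-0.24,1],
    [-0.54,-0.29,0.03,0,0,-0.24,1],
    [-0.565,-0.303,0.038,0,0,-0.24,1],
    [-0.58,-0.311,0.038,0,0,-0.24,1],
    [-0.587,-0.315,0.038,0,0,-0.24,1],
    [-0.587,-0.315,0.038,0,0,-0.24,1],
    [-0.587,-0.315,0.038,0,0,-0.24,1],
    [-0.587,-0.315,0.038,0,0,-0.24,1]
  ]
}}

```text
time: 2.1
tool_pos: [0.652, 0.1233, 0.202]
tool_rot: [0.0, 0.03, 1.0, 0.0]
contact_force: [-0.4, 0.2, 0.5]
gripper_width: 0.007
```

```bash
python3 - <<'E'
from h import *
go(.652,.1215,.07,86.5)
E
```

```text
t 2.1 tcp [0.652  0.1233 0.202 ] jawdeg 86.6 F [-0.4  0.2  0.5] w 0.007
 d [-0.     -0.0018  0.132 ]  rv [0.0003 0.0006 0.0017]
```

Down to 12 mm above the deck (tips), then a picture to check where the fingers stand in the lane.

Emit:
{"op": "step_arm", "data": {
  "deltas": [
    [0,-0.002,0.03,0,0,0,1],
    [0,-0.002,0.06,0,0,0,1],
    [0,-0.002,0.09,0,0,0,1],
    [0,-0.002,0.115,0,0,0,1],
    [0,-0.002,0.13,0,0,0,1],
    [0,-0.002,0.132,0,0,0,1],
    [0,-0.002,0.132,0,0,0,1],
    [0,-0.002,0.132,0,0,0,1]
  ]
}}

```text
time: 2.9
tool_pos: [0.6537, 0.1205, 0.0715]
tool_rot: [0.002, 0.03, 1.0, 0.0]
contact_force: [0.3, -0.5, 0.1]
gripper_width: 0.001
```

```bash
python3 - <<'E'
from h import *
go(.652,.1215,.061,86.5)
a=manip.grab_frame("scene")[:,:,::-1];b=manip.grab_frame("top")[:,:,::-1]
W=np.zeros((600,800,3),np.uint8)
W[:,:400]=cv2.resize(a[205:355,240:340],(400,600));W[:,400:]=cv2.resize(b[120:240,160:240],(400,600))
cv2.imwrite("pics/m1.png",W)
E
```

```text
t 2.9 tcp [0.6537 0.1205 0.0715] jawdeg 86.54 F [ 0.3 -0.5  0.1] w 0.001
 d [0.0018 0.0009 0.0105]  rv [0.0004 0.0033 0.0006]
```

View pics/m1.png

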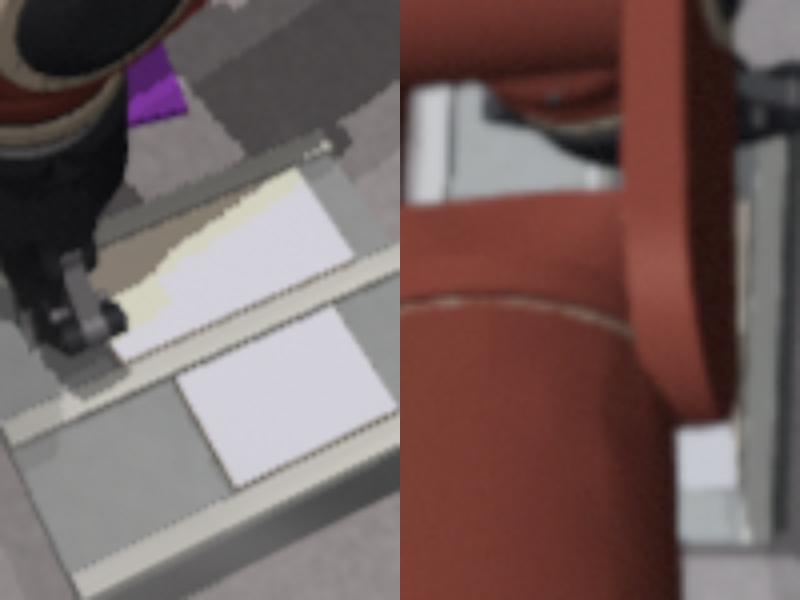

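The fingers stand over the empty deck behind the long plate (left crop, about (75,335)). I'll go down in small steps, watching for force.

Emit:
{"op": "step_arm", "data": {
  "deltas": [
    [0,0,0.004,0,0,0,1],
    [0,0,0.007,0,0,0,1],
    [0,0,0.008,0,0,0,1],
    [0,0,0.009,0,0,0,1],
    [0,0,0.009,0,0,0,1]
  ]
}}

```text
time: 3.5
tool_pos: [0.6522, 0.1201, 0.06]
tool_rot: [-0.0, 0.03, 1.0, -0.0]
contact_force: [0.3, -0.1, 0.5]
gripper_width: -0.0
```

```bash
python3 - <<'E'
from h import *
go(.652,.1215,.061,86.5)
E
```

```text
t 3.5 tcp [0.6522 0.1201 0.06  ] jawdeg 86.52 F [ 0.3 -0.1  0.5] w -0.0
 d [ 0.0003  0.0014 -0.001 ]  rv [-0.0001 -0.0006  0.0003]
```

Emit:
{"op": "step_arm", "data": {
  "deltas": [
    [0.003,0.001,-0.001,0,0,0,1],
    [0.006,0.001,-0.001,0,0,0,1],
    [0.009,0.001,-0.001,0,0,0,1],
    [0.012,0.001,-0.001,0,0,0,1],
    [0.015,0.001,-0.001,0,0,0,1],
    [0.019,0.001,-0.001,0,0,0,1],
    [0.023,0.001,-0.001,0,0,0,1],
    [0.027,0.001,-0.001,0,0,0,1],
    [0.031,0.001,-0.001,0,0,0,1],
    [0.035,0.001,-0.001,0,0,0,1],
    [0.039,0.001,-0.001,0,0,0,1],
    [0.043,0.001,-0.001,0,0,0,1],
    [0.047,0.001,-0.001,0,0,0,1],
    [0.05,0.001,-0.001,0,0,0,1],
    [0.053,0.001,-0.001,0,0,0,1],
    [0.056,0.001,-0.001,0,0,0,1],
    [0.058,0.001,-0.001,0,0,0,1],
    [0.06,0.001,-0.001,0,0,0,1],
    [0.06,0.001,-0.001,0,0,0,1]
  ]
}}

```text
time: 5.4
tool_pos: [0.5921, 0.1248, 0.0612]
tool_rot: [-0.0, 0.03, 1.0, -0.0]
contact_force: [-0.7, 0.7, 0.2]
gripper_width: 0.001
```

```bash
python3 - <<'E'
from h import *
go(.652,.1215,.061,86.5)
a=manip.grab_frame("scene")[:,:,::-1]; cv2.imwrite("pics/s2.png",a)
cv2.imwrite("pics/m2.png",cv2.resize(a[215:345,235:385],(750,600),interpolation=cv2.INTER_CUBIC))
E
```

```text
t 5.4 tcp [0.5921 0.1248 0.0612] jawdeg 86.52 F [-0.7  0.7  0.2] w 0.001
 d [-0.06    0.0003  0.0001]  rv [-0.0001 -0.0007  0.0003]
```

View pics/m2.png

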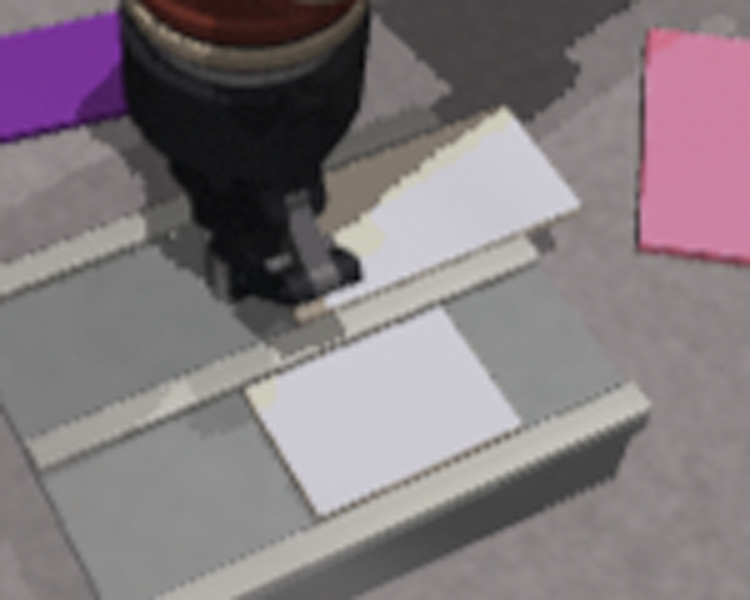

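The plate now sticks out; its front corners are at scene pixels about (336,238.4) and (351,259.9).

```bash
python3 - <<'E'
from h import *
p=plane("scene",[[336,238.4],[350.8,259.8]],.058); print(p)
ax=np.array([np.cos(np.radians(-3.5)),np.sin(np.radians(-3.5))])
edge=np.array([.4885,.1665])  # scene-based front edge centre at mid rail ~.4907
for e in ([.4907,.167],[.4893,.1665]): print(((np.array(e)-p[:,:2])@ax).round(4))
E
```

```text
[[0.46120927 0.10940326 0.058     ]
 [0.46530492 0.16315436 0.058     ]]
[0.0259 0.0251]
[0.0246 0.0237]
```

It sticks out about 25 mm; push another 20 mm.

Emit:
{"op": "step_arm", "data": {
  "deltas": [
    [0.003,0,0,0,0,0,1],
    [0.006,0,0,0,0,0,1],
    [0.009,0,0,0,0,0,1],
    [0.012,0,0,0,0,0,1],
    [0.015,0,0,0,0,0,1],
    [0.018,0,0,0,0,0,1],
    [0.02,0,0,0,0,0,1],
    [0.02,0,0,0,0,0,1],
    [0.017,0,0,0,0,0,1],
    [0.01,0,0,0,0,0,1],
    [0.01,0,-0.03,0,0,0,1],
    [0.01,0,-0.07,0,0,0,1],
    [0.01,0,-0.11,0,0,0,1],
    [0.01,0,-0.14,0,0,0,1],
    [0.01,0,-0.14,0,0,0,1]
  ]
}}

```text
time: 6.95
tool_pos: [0.5864, 0.1256, 0.2082]
tool_rot: [0.006, 0.03, 1.0, 0.001]
contact_force: [-0.1, 0.4, 0.4]
gripper_width: 0.001
```

```bash
python3 - <<'E'
from h import *
a=manip.grab_frame("scene")[:,:,::-1]; cv2.imwrite("pics/s3.png",a)
cv2.imwrite("pics/m3.png",cv2.resize(a[215:345,235:385],(750,600),interpolation=cv2.INTER_CUBIC))
E
```

```text
(no output)
```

View pics/m3.png

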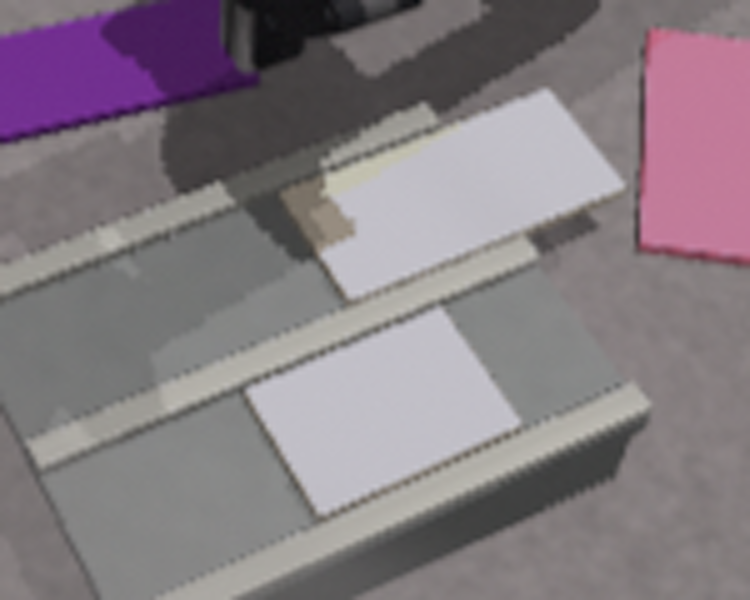

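```bash
python3 - <<'E'
from h import *
np.set_printoptions(precision=4,suppress=True)
q=np.array([[625,185],[548,88],[283,193],[350,300]])/[5,600/130]+[235,215]-.4
w=plane("scene",q,.058); print(w,*rect(w))
ax=np.array([np.cos(np.radians(-3.5)),np.sin(np.radians(-3.5))]); print("protr",(np.array([.4907,.167])-w[:2,:2])@ax)
g=(w[0]+w[1])[:2]/2+ax*.024; print("grasp",g)
go(g[0],g[1],.20,86.5)
E
```

```text
[[0.444  0.1622 0.058 ]
 [0.4406 0.1081 0.058 ]
 [0.5584 0.1017 0.058 ]
 [0.5627 0.1557 0.058 ]] [0.5014 0.1319 0.058 ] -3.121565160082306 0.11843743306520298 0.05421617942830786
protr [0.0463 0.0464]
grasp [0.4662 0.1337]
t 7.0 tcp [0.5849 0.1255 0.205 ] jawdeg 86.51 F [-0.1  0.1 -0.6] w -0.002
 d [0.1189 0.001  0.0042]  rv [0.001  0.0065 0.0002]
```

Emit:
{"op": "step_arm", "data": {
  "deltas": [
    [0.02,0.001,0,0,0,0,-1],
    [0.05,0.001,0,0,0,0,-1],
    [0.08,0.001,0,0,0,0,-1],
    [0.105,0.001,0,0,0,0,-1],
    [0.119,0.001,0,0,0,0,-1],
    [0.12,0.001,0.0,0,0,0,-1],
    [0.12,0.001,0.01,0,0,0,-1],
    [0.12,0.001,0.03,0,0,0,-1],
    [0.12,0.001,0.06,0,0,0,-1],
    [0.12,0.001,0.08,0,0,0,-1],
    [0.12,0.001,0.095,0,0,0,-1],
    [0.12,0.001,0.1,0,0,0,-1],
    [0.12,0.001,0.1,0,0,0,-1],
    [0.12,0.001,0.1,0,0,0,-1]
  ]
}}

```text
time: 8.4
tool_pos: [0.4638, 0.1338, 0.1022]
tool_rot: [0.001, 0.03, 1.0, 0.0]
contact_force: [0.3, -0.5, 0.1]
gripper_width: 0.999
```

```bash
python3 - <<'E'
from h import *
go(.465,.134,.045,86.5)
a=manip.grab_frame("scene")[:,:,::-1]; b=manip.grab_frame("top")[:,:,::-1]; cv2.imwrite("pics/t4.png",b); cv2.imwrite("pics/s4.png",a)
W=np.zeros((600,800,3),np.uint8)
W[:,:400]=cv2.resize(a[180:300,280:360],(400,600));W[:,400:]=cv2.resize(b[120:270,160:260],(400,600))
cv2.imwrite("pics/m4.png",W)
E
```

```text
t 8.4 tcp [0.4638 0.1338 0.1022] jawdeg 86.51 F [ 0.3 -0.5  0.1] w 0.999
 d [-0.0011  0.0003  0.0572]  rv [0.0003 0.0015 0.0002]
```

View pics/m4.png

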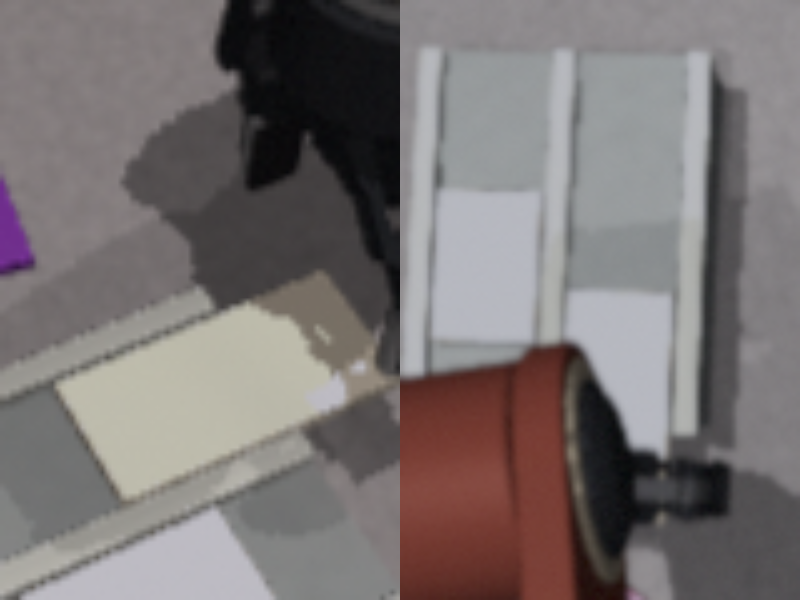

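```bash
python3 - <<'E'
from h import *
np.set_printoptions(precision=4,suppress=True)
w=plane("top",np.array([[201.3,192.5],[228,192.8]])-.4,.058); print(w,w.mean(0))
q=np.array([[322,270],[60,385],[122,503]])/5+[280,180]-.4
print(plane("scene",q,.058))
# predicted fingertip positions
print(proj("scene",[[.464,.134+.0425,.1],[.464,.134-.0425,.1],[.464,.134+.057,.1],[.464,.134-.057,.1]])*1-[280,180])
E
```

```text
[[0.5605 0.1557 0.058 ]
 [0.5584 0.0998 0.058 ]] [0.5594 0.1278 0.058 ]
[[0.4408 0.1077 0.058 ]
 [0.558  0.1024 0.058 ]
 [0.5643 0.1562 0.058 ]]
[[79.4885 72.3786]
 [52.0233 39.3701]
 [84.5439 78.4549]
 [47.6778 34.1481]]
```

The top and scene views agree: the plate's centreline at the grasp is y≈0.134, under the TCP. Descend and close.

Emit:
{"op": "step_arm", "data": {
  "deltas": [
    [0,0,0.015,0,0,0,-1],
    [0,0,0.03,0,0,0,-1],
    [0,0,0.045,0,0,0,-1],
    [0,0,0.054,0,0,0,-1],
    [0,0,0.057,0,0,0,-1],
    [0,0,0.057,0,0,0,-1],
    [0,0,0.057,0,0,0,-0.2],
    [0,0,0.057,0,0,0,-0.2],
    [0,0,0.057,0,0,0,1],
    [0,0,0.057,0,0,0,1],
    [0,0,0.057,0,0,0,1],
    [0,0,0.057,0,0,0,1],
    [0,0,0.057,0,0,0,1]
  ]
}}

```text
time: 9.8
tool_pos: [0.4635, 0.1338, 0.0453]
tool_rot: [0.001, 0.03, 1.0, 0.0]
contact_force: [-2.4, -0.6, 5.7]
gripper_width: 0.637
```

```bash
python3 - <<'E'
from h import *
go(.464,.134,.15,86.5)
a=manip.grab_frame("scene")[:,:,::-1]; cv2.imwrite("pics/s5.png",a)
cv2.imwrite("pics/m5.png",cv2.resize(a[205:335,255:375],(600,600)))
E
```

```text
t 9.8 tcp [0.4635 0.1338 0.0453] jawdeg 86.52 F [-2.4 -0.6  5.7] w 0.637
 d [-0.0006  0.0003 -0.1047]  rv [0.0002 0.0013 0.0003]
```

View pics/m5.png

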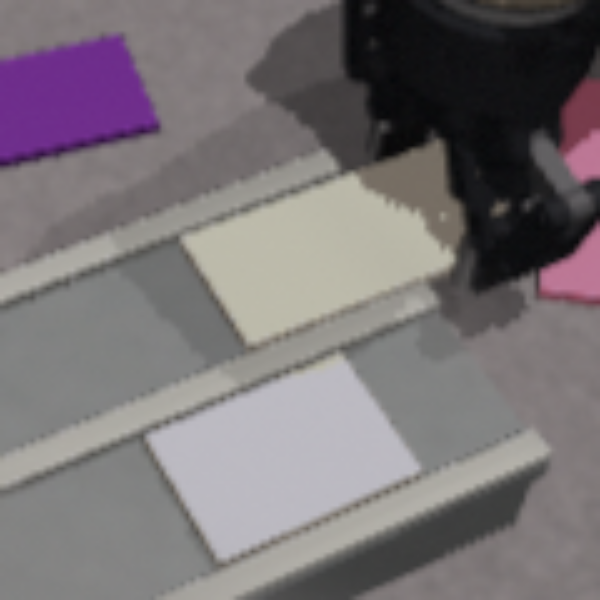

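The opening of 0.637 (about 54–56 mm) means both sides are held. Lift straight up and check the tilt.

Emit:
{"op": "step_arm", "data": {
  "deltas": [
    [0,0,-0.003,0,0,0,1],
    [0,0,-0.008,0,0,0,1],
    [0,0,-0.015,0,0,0,1],
    [0,0,-0.025,0,0,0,1],
    [0,0,-0.04,0,0,0,1],
    [0,0,-0.055,0,0,0,1],
    [0,0,-0.07,0,0,0,1],
    [0,0,-0.085,0,0,0,1],
    [0,0,-0.095,0,0,0,1],
    [0,0,-0.1,0,0,0,1],
    [0,0,-0.1,0,0,0,1],
    [0,0,-0.1,0,0,0,1]
  ]
}}

```text
time: 11.05
tool_pos: [0.4624, 0.1336, 0.1437]
tool_rot: [-0.001, 0.03, 1.0, -0.0]
contact_force: [-0.1, -0.0, -1.3]
gripper_width: 0.637
```

```bash
python3 - <<'E'
from h import *
go(.5,-.216,.15,95.3)
a=manip.grab_frame("scene")[:,:,::-1]; b=manip.grab_frame("top")[:,:,::-1]; cv2.imwrite("pics/s6.png",a); cv2.imwrite("pics/t6.png",b)
W=np.zeros((600,800,3),np.uint8)
W[:,:400]=cv2.resize(a[160:310,260:360],(400,600));W[:,400:]=cv2.resize(b[120:270,160:260],(400,600))
cv2.imwrite("pics/m6.png",W)
E
```

```text
t 11.05 tcp [0.4624 0.1336 0.1437] jawdeg 86.52 F [-0.1 -0.  -1.3] w 0.637
 d [-0.0587 -0.3467 -0.0063]  rv [-0.0002 -0.0011 -0.1533]
```

View pics/m6.png

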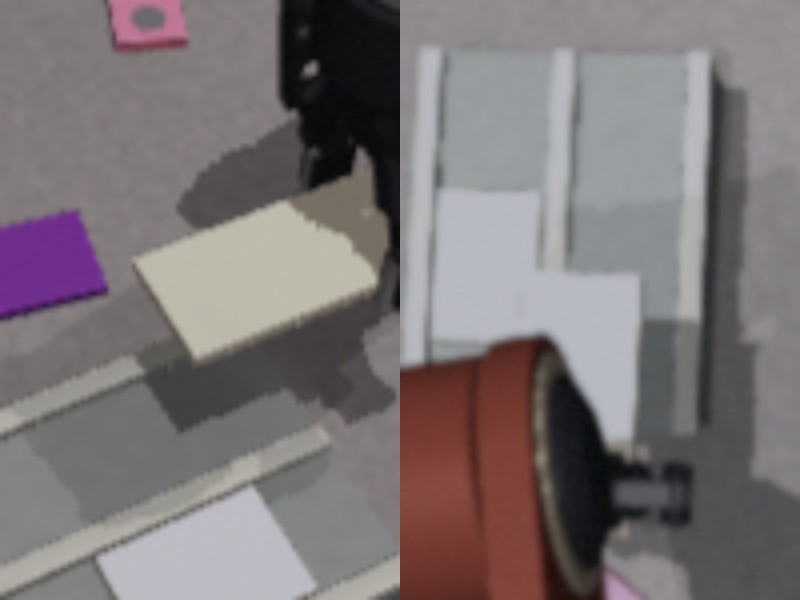

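```bash
python3 - <<'E'
from h import *
np.set_printoptions(precision=4,suppress=True)
s=np.array([[308.75,250],[293.75,225.5]])-.4;t=np.array([[194,187.6],[220,188.6]])-.4
T=tri(s,t); print(T,T[:,:3].mean(0)); 
tcp=np.array([.4624,.1336,.1437]); ax=np.array([np.cos(np.radians(-3.4)),np.sin(np.radians(-3.4))])
print("rear rel tcp along",(T[:,:2].mean(0)-tcp[:2])@ax,"lat",(T[:,:2].mean(0)-tcp[:2])@[-ax[1],ax[0]],"dz",T[:,2].mean()-tcp[2])
E
```

```text
[[0.5599 0.1507 0.1465 0.0021]
 [0.5569 0.1002 0.1524 0.    ]] [0.5584 0.1254 0.1495]
rear rel tcp along 0.0962941018155585 lat -0.002447946606665037 dz 0.005786115434883832
```

The plate hangs with its tail a few mm low (2–3° sag) and its centre about 36 mm behind the TCP along its length. I'll carry it over the pile.

```bash
python3 - <<'E'
from h import *
go(.499,-.2225,.144,95.4)
E
```

```text
t 11.15 tcp [0.4622 0.1336 0.1433] jawdeg 86.52 F [ 0.   0.7 -1.4] w 0.641
 d [-0.0584 -0.3532 -0.0007]  rv [-0.0002 -0.0018 -0.1551]
```

Emit:
{"op": "step_arm", "data": {
  "deltas": [
    [-0.002,-0.01,0,0,0,-0.005,1],
    [-0.005,-0.03,0,0,0,-0.015,1],
    [-0.009,-0.055,0,0,0,-0.025,1],
    [-0.013,-0.08,0,0,0,-0.035,1],
    [-0.018,-0.11,0,0,0,-0.05,1],
    [-0.023,-0.14,0,0,0,-0.065,1],
    [-0.028,-0.17,0,0,0,-0.08,1],
    [-0.033,-0.2,0,0,0,-0.095,1],
    [-0.038,-0.23,0,0,0,-0.105,1],
    [-0.043,-0.26,0,0,0,-0.12,1],
    [-0.048,-0.29,0,0,0,-0.13,1],
    [-0.052,-0.315,0,0,0,-0.14,1],
    [-0.055,-0.335,0,0,0,-0.15,1],
    [-0.057,-0.347,0,0,0,-0.155,1],
    [-0.058,-0.353,0,0,0,-0.155,1],
    [-0.058,-0.353,0,0,0,-0.155,1],
    [-0.058,-0.353,0,0,0,-0.155,1],
    [-0.058,-0.353,0,0,0,-0.155,1]
  ]
}}

```text
time: 12.95
tool_pos: [0.4992, -0.2214, 0.1442]
tool_rot: [-0.0, -0.048, 0.999, 0.0]
contact_force: [0.6, -0.1, -0.9]
gripper_width: 0.64
```

```bash
python3 - <<'E'
from h import *
go(.499,-.2225,.06,95.4)
a=manip.grab_frame("scene")[:,:,::-1]; b=manip.grab_frame("top")[:,:,::-1]; cv2.imwrite("pics/s7.png",a); cv2.imwrite("pics/t7.png",b)
W=np.zeros((600,800,3),np.uint8)
W[:,:400]=cv2.resize(a[90:240,190:290],(400,600));W[:,400:]=cv2.resize(b[140:290,340:440],(400,600))
cv2.imwrite("pics/m7.png",W)
E
```

```text
t 12.95 tcp [ 0.4992 -0.2214  0.1442] jawdeg 95.46 F [ 0.6 -0.1 -0.9] w 0.64
 d [ 0.0003 -0.0011  0.0842]  rv [ 0.0003 -0.0002  0.001 ]
```

View pics/m7.png

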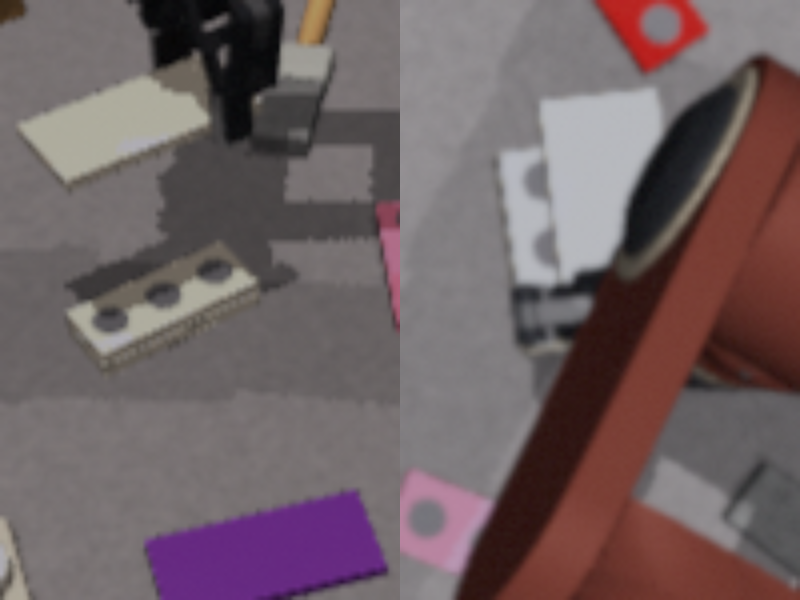

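```bash
python3 - <<'E'
from h import *
np.set_printoptions(precision=4,suppress=True)
s=np.array([[207.5,136.25],[195,121.75]])-.4;t=np.array([[375.5,165],[404.25,162]])-.4
T=tri(s,t); m=T[:,:3].mean(0); print(T,m)
ax=np.array([np.cos(np.radians(5.4)),np.sin(np.radians(5.4))]); n=np.array([-ax[1],ax[0]])
c=m[:2]-.06*ax; print("plate centre",c, "yaw from rear edge",np.degrees(np.arctan2(*( (T[1]-T[0])[:2]*[1,-1]))))
d=c-[.5355,-.219]; print("err along",d@ax,"lat",d@n)
E
```

```text
[[ 0.5928 -0.1869  0.1512  0.0024]
 [ 0.5976 -0.2407  0.1533  0.0012]] [ 0.5952 -0.2138  0.1523]
plate centre [ 0.5355 -0.2194] yaw from rear edge 5.0840810938538885
err along -6.798852516299377e-05 lat -0.00041284200434682836
```

The plate is centred over the pile within 1 mm, yaw ~5°. I'll lower it in two stages.

Emit:
{"op": "step_arm", "data": {
  "deltas": [
    [0,-0.001,0.01,0,0,0,1],
    [0,-0.001,0.025,0,0,0,1],
    [0,-0.001,0.045,0,0,0,1],
    [0,-0.001,0.065,0,0,0,1],
    [0,-0.001,0.085,0,0,0,1],
    [0,-0.001,0.1,0,0,0,1],
    [0,-0.001,0.11,0,0,0,1],
    [0,-0.001,0.116,0,0,0,1],
    [0,-0.001,0.119,0,0,0,1],
    [0,-0.001,0.12,0,0,0,1],
    [0,-0.001,0.12,0,0,0,1]
  ]
}}

```text
time: 14.15
tool_pos: [0.4999, -0.2235, 0.025]
tool_rot: [0.001, -0.047, 0.999, -0.0]
contact_force: [-0.9, 0.4, -1.8]
gripper_width: 0.638
```

```bash
python3 - <<'E'
from h import *
go(.499,-.2225,.0155,95.4)
a=manip.grab_frame("scene")[:,:,::-1]; b=manip.grab_frame("top")[:,:,::-1]; cv2.imwrite("pics/s8.png",a); cv2.imwrite("pics/t8.png",b)
W=np.zeros((600,800,3),np.uint8)
W[:,:400]=cv2.resize(a[90:240,190:290],(400,600));W[:,400:]=cv2.resize(b[140:290,340:440],(400,600))
cv2.imwrite("pics/m8.png",W)
E
```

```text
t 14.15 tcp [ 0.4999 -0.2235  0.025 ] jawdeg 95.4 F [-0.9  0.4 -1.8] w 0.638
 d [0.0008 0.0011 0.0095]  rv [-0.0008  0.001  -0.    ]
```

View pics/m8.png

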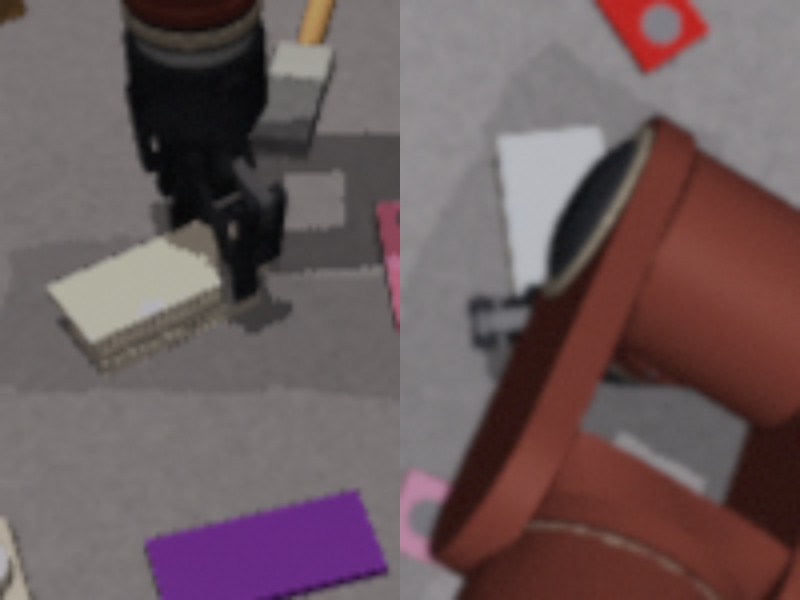

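Emit:
{"op": "step_arm", "data": {
  "deltas": [
    [0,0.0015,0.002,0,0,0,1],
    [0,0.0015,0.003,0,0,0,1],
    [0,0.0015,0.004,0,0,0,1],
    [0,0.0015,0.005,0,0,0,1],
    [0,0.0015,0.006,0,0,0,1],
    [0,0.0015,0.006,0,0,0,1]
  ]
}}

```text
time: 14.85
tool_pos: [0.4991, -0.2216, 0.018]
tool_rot: [-0.0, -0.047, 0.999, 0.0]
contact_force: [0.8, -0.3, -1.2]
gripper_width: 0.637
```

Emit:
{"op": "step_arm", "data": {
  "deltas": [
    [0,0,0.001,0,0,0,1],
    [0,0,0.001,0,0,0,1]
  ]
}}

```text
time: 15.05
tool_pos: [0.4992, -0.2216, 0.0172]
tool_rot: [-0.0, -0.047, 0.999, 0.0]
contact_force: [-0.5, -0.3, -0.9]
gripper_width: 0.637
```

Emit:
{"op": "step_arm", "data": {
  "deltas": [
    [0,0,0.001,0,0,0,1],
    [0,0,0.001,0,0,0,1]
  ]
}}

```text
time: 15.25
tool_pos: [0.4991, -0.2216, 0.0161]
tool_rot: [-0.0, -0.047, 0.999, 0.0]
contact_force: [0.1, -0.5, -1.2]
gripper_width: 0.639
```

Emit:
{"op": "step_arm", "data": {
  "deltas": [
    [0,0,0.001,0,0,0,1],
    [0,0,0.001,0,0,0,1]
  ]
}}

```text
time: 15.45
tool_pos: [0.4994, -0.2218, 0.0158]
tool_rot: [-0.0, -0.047, 0.999, -0.0]
contact_force: [-2.7, 0.7, 4.2]
gripper_width: 0.637
```

Contact: the force went from -1.2 to +4.2 N at z≈0.016. Release, then go straight up.

Emit:
{"op": "step_arm", "data": {
  "deltas": [
    [0,0,0,0,0,0,0.1],
    [0,0,0,0,0,0,-0.3],
    [0,0,0,0,0,0,-0.4],
    [0,0,0,0,0,0,-0.7],
    [0,0,0,0,0,0,-0.7],
    [0,0,0,0,0,0,-0.7],
    [0,0,-0.01,0,0,0,-0.7],
    [0,0,-0.025,0,0,0,-0.7],
    [0,0,-0.05,0,0,0,-0.7],
    [0,0,-0.08,0,0,0,-0.7],
    [0,0,-0.12,0,0,0,-0.7],
    [-0.0,0,-0.16,0,0,0,-0.7],
    [0.02,0,-0.2,0,0,0,-0.7],
    [0.04,0.04,-0.2,0,0,0,-0.7],
    [0.06,0.08,-0.2,0,0,0,-0.7],
    [0.07,0.12,-0.2,0,0,0,-0.7],
    [0.08,0.16,-0.2,0,0,0,-0.7],
    [0.08,0.2,-0.2,0,0,0,-0.7],
    [0.08,0.2,-0.2,0,0,0,-0.7]
  ]
}}

```text
time: 17.35
tool_pos: [0.4003, -0.0269, 0.2169]
tool_rot: [0.002, -0.05, 0.999, 0.0]
contact_force: [-0.0, -0.6, -0.2]
gripper_width: 0.852
```

```bash
python3 - <<'E'
from h import *
np.set_printoptions(precision=4,suppress=True)
a=manip.grab_frame("scene")[:,:,::-1]; b=manip.grab_frame("top")[:,:,::-1]; cv2.imwrite("pics/s9.png",a); cv2.imwrite("pics/t9.png",b)
W=np.zeros((600,800,3),np.uint8)
W[:,:400]=cv2.resize(a[100:220,190:270],(400,600));W[:,400:]=cv2.resize(b[140:290,340:440],(400,600))
cv2.imwrite("pics/m9.png",W)
a=np.ascontiguousarray(a);b=np.ascontiguousarray(b)
try:
    q1=order("scene",corners(blob(a,(231,163),125,3)),.028); print(*rect(plane("scene",q1,.028)))
except Exception as e: print(e)
try:
    q2=order("top",corners(blob(b,(378,202),140,5)),.028); print(*rect(plane("top",q2,.028)))
    T=tri(q1,q2); print(T,*rect(T[:,:3]))
except Exception as e: print(e)
E
```

```text
[ 0.537 -0.219  0.028] 5.451932680597646 0.1176593634757194 0.05278722081200363
[ 0.5361 -0.2182  0.028 ] 5.479286265523788 0.11778465309343966 0.05395049830620407
[[ 0.4757 -0.1966  0.0294  0.0011]
 [ 0.4803 -0.2517  0.0269  0.0013]
 [ 0.597  -0.2394  0.0279  0.001 ]
 [ 0.5934 -0.1863  0.0286  0.0012]] [ 0.5366 -0.2185  0.0282] 5.529913334320889 0.1177328663349486 0.05428360319794205
```

View pics/m9.png

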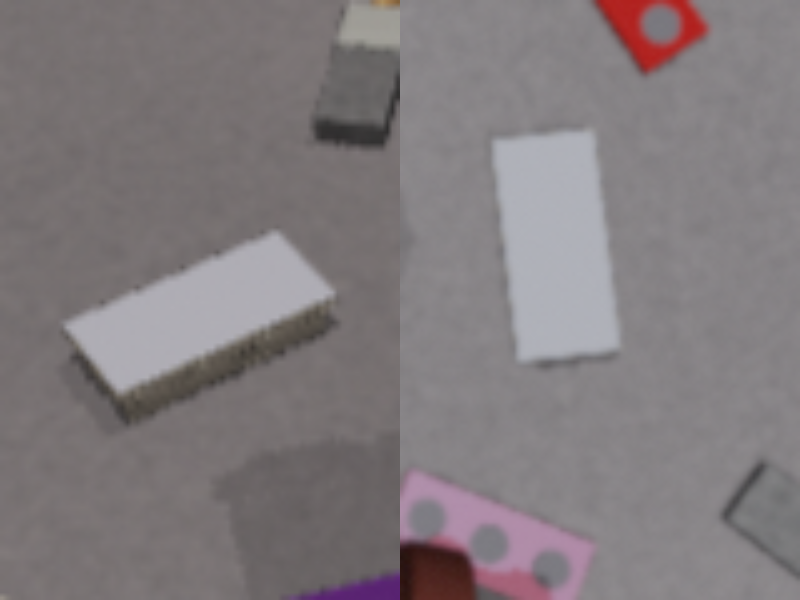

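The cover lies flat on the pile at scene (231,163) and top (378,202). Its top is at 28 mm, its centre is about 1.3 mm from the palette's first measured centre, and yaw is 5.5°. The short plate is the last check before handing in.

```bash
python3 - <<'E'
from h import *
np.set_printoptions(precision=4,suppress=True)
for f,n,s in (("s9","scene",(312,303)),("t9","top",(181,187))):
    try:
        im=cv2.imread(f"pics/{f}.png"); q=order(n,corners(blob(im,s,125 if n=="scene" else 150,3 if n=="scene" else 6)),.058); print(n,*rect(plane(n,q,.058)))
    except Exception as e: print(n,e)
print(manip.state()['time'], np.abs(manip.state()['joint_vel']).max())
print(manip.job_done())
E
```

```text
scene [0.5762 0.1988 0.058 ] -2.7771656872345574 0.07707124126167608 0.052684833138931506
top [0.5745 0.1984 0.058 ] -1.939128476177887 0.07582598759340599 0.05215120883764776
17.45 0.037412930071747966
the job is handed in; nothing more can be done
None
```

The longer plate is lying flat on the palette pile, and I handed the job in at about 17.5 s of the 53 s; no verdict was reported.

I pushed the plate from behind with the fingers shut until it stuck out about 46 mm over the rack's front edge. I then gripped it by its long sides, lifted it, carried it over the pile and lowered it until I felt contact at about 4 N. After releasing it I moved the arm clear.

Last checks, from two camera views after release:
- **Position:** the cover's centre is about 1.3 mm from the palette centre I measured at the start.
- **Alignment:** its yaw is 5.5°, against about 5.3° for the palettes.
- **Height:** its top is at 28 mm, and all four corners measured 27–29 mm, so it is flat within what the cameras can resolve.
- **Shorter plate:** it is within 1 mm of where it started.
- **Upper palette:** it is hidden under the cover, so I couldn't re-measure it. The cover's position and height give no sign that it moved.

Two small disagreements remain. The two cameras differ by 1–3 mm in x, which is close to the stated calibration error. The plate sagged about 2–3° in the grip while it was carried, and was flat again once released.

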